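# Load a brass blank into the flap-mouthed magazine

### The arm

A 6-joint arm with a two-finger parallel gripper is mounted at the origin on a cart in front of the work surface, level with it; the furniture and walls round the work are solid. World frame = base frame: x ahead of the robot, y to its left, z up, the work surface at z = 0. Lengths are in m, angles in rad, forces in N, time in s.
With the tool pointing down it reaches from about 0.425 to 0.95 m from the base axis. Payload 3.5 kg.
Tool frame: the origin (TCP) lies midway between the tips of the shut fingers; the grasp point (between the pads) lies ctrl.hold_point_z behind it (ctrl.hold_point_z is the distance from the TCP to the grasp point, in m); z points along the fingers, x is the direction in which the jaws open and shut, and the axes are right-handed (so a half turn about z gives the same grasp; the last joint's range is limited). The gripper opens to 85 mm and grips with 20 to 120 N. Pads are 22 mm wide; open, the fingers measure 114 mm over their backs; the gripper's body (76 mm by 85 mm) begins 54 mm behind the grasp point. The pads swing forward as they close: fully open they stand 13 mm farther back than shut.
Start: joints at [-1.372, 0.286, 1.577, -0, 1.279, -0.15], TCP at [0.231, -0.634, 0.231] pointing down, gripper open.
Joint ranges: [-2.77, 2.77], [-0.9, 2.22], [0.21, 2.48], [-1.53, 4.67], [0.24, 2.81], [-2.84, 2.84]. Speed limits (rad/s): [2.79, 2.79, 3.14, 3.14, 3.14, 3.14].

### API

Orientations are given as a unit quaternion [x, y, z, w].
In Python, from plant import ctrl gives the robot as it stands.
- The arm moves only by the tool step_arm, never from a script. Its arguments are lists of equal length, an entry for each row: "gripper": the gripper's target within -1 to 1 (shut at 1, half-way at 0, fully open at -1); "linear": the shift along the tool's x, y, z in m, a list of three; "delta_rot": the turn, a rotation vector about the tool's x, y, z in degrees, a list of three. A call has 1 to 20 rows; each row is the pose to reach, as a shift and turn from the pose commanded when the call began, along the tool's axes at that moment; what a row does not reach only later rows make up. A row lasts 1/8 s, in which the tool goes at most 62.5 mm and 10.7 degrees, less where a joint would pass 70% of its speed; a pose out of reach is approached as far as the arm can. A call with a gripper value outside its range is refused whole. The fingers move at their own pace and stop on an object; "grip_force" is the grip in N (left out, the last holds). Time passes only in rows, so rows that repeat a pose let the fingers close. It gives the time, the measured TCP pose, the force and the opening at its end, in the units of the state.
- ctrl.get_state(): the state, without advancing time (a new reading comes with each control period).
- ctrl.read_camera(name): name is "side" or "top" or "wrist"; returns a dict with "frame" (480x640x3 uint8, red, green, blue), "fx", "fy", "cx", "cy" (pixels), "k1" (the pictures are not rectified: a ray, as slopes to the right and down, at radius r is drawn at 1 + k1 r^2 times it, then the intrinsics apply), "view" (4x4, takes a point from world to camera coordinates). Camera axes: x right, y down, z forward; pixel columns grow to the right and rows downward; lengths in m; the calibration is good to about 2 mm. A picture is of the moment at which its call begins. There is no depth.
- ctrl.sign_off(): hands the job in, once; it reports no verdict.
The state is a dict: "time": time; "qpos": joint angles; "dq": joint speeds; "joint_efforts": joint torques, N m; "eef_pos": TCP position; "tcp_rot": TCP orientation; "contact_force": force on the tool from outside, world axes, zero at the start; "wrist_torque": the same for the moment, N m; "opening": opening from 0.0 (shut) to 1.0 (fully open).
Only numpy, scipy, OpenCV 4.12 (cv2) and the standard library are available. Lean on these libraries where they do the work, as an engineer would, in place of code of your own. Each camera call takes 0.05 s, during which the arm holds its last target. There are 200 camera calls.

### The job

Load the loose brass blank into the aluminium blank magazine: lay it flat in the magazine's mouth on the two shut flaps, then push it down between the sprung flaps until you feel it press firmly (10 to 20 N) on the stack of blanks already inside, and draw back so that both flaps spring shut over it. How full the magazine is differs each time, so go by feel, and never use more than 30 N on the blank or the magazine. Leave the green rubber block and the small movement holder where they are.

Things in the scene. Friction and masses are not known exactly. Their poses are not given: they have to be found in the camera images.
- blank_center (a point): Centre (half-way up) of the loose brass blank: a plain yellow-brass plate 32 mm (its x) by 50 mm (its y) by 10 mm thick, about 0.14 kg, flat on the bench. Take it across its 32 mm width.
- blank: The same brass blank; origin at the centre of its underside, 5 mm below its centre. Push it on the middle, with the broad side of the fingertips along its length: pushed off its middle it tips and jams.
- magazine: Blank magazine, fixed to the bench: aluminium tower 64 mm (x) by 90 mm (y) on a base plate 92 x 186 x 8 mm. Low on its -y end a steel delivery tongue, on its +y end a feed slide with black thumb knob 35 mm high; neither is used here. Origin: centre of the underside, 72 mm below mouth; same axes.
- mouth (a point): Centre of the magazine's mouth, level with the upper face of its two shut flaps, 72 mm above the bench; z up. The mouth is 35 mm along x by 52 mm along y: the blank goes in flat, its length along y, either way round, with 1.5 and 1 mm of play each side. At its corners four L-shaped guide posts stand 7 mm above the flaps, with flared lips up to 12 mm above them.
- side_gap (a point): Middle of the gap between the posts on the -x side of the mouth, 29.5 mm from its centre, at flap height; the side plate's top edge is 5 mm lower. An equal gap is on the +x side. Above that edge both x sides are open for 39 mm along y, so that fingers holding the blank across its width can come down beside it and open again.
- well (a point): Point in the well on the mouth's axis, 21 mm below the mouth: the flaps can shut over a blank whose upper face is lower than this. Closed fingertips pass between the flaps (28 mm apart along y, open along x). Inside lies a stack of blanks, its top 32 to 38 mm below the mouth, different each time: a blank on it has its upper face 22 to 28 mm below.
- flap_slide (a joint): Sprung steel flap hinged along x at the mouth's +y end (feed-slide side), 37 mm from its middle: 24 mm wide, level, reaching to 14 mm from the middle. 0 = shut; it swings only down into the well, to 1.3 rad, and springs back. The shut flaps carry a blank; to push it between them takes up to about 9 N, then less; 20 mm down they only pinch its ends, until its upper face is past them.
- flap_tongue (a joint): The same flap at the mouth's -y end (delivery-tongue side): 0 = shut, positive = swung down, to at most 1.3 rad.
- rubber_block: Dark green abrasive rubber block, 30 x 62 x 16 mm, loose on the bench: not to be moved. Origin under its centre.
- holder: Small round steel movement holder with two jaws and a brass knob, 38 x 48 x 22 mm, loose on the bench: not to be moved. Origin under its centre.

How it is judged:
On the way, in this order (a step that is already met when the one before it is completed fails the run):
1. the blank lies flat in the mouth on the two closed flaps (x of blank_center in the frame of mouth between -0.004 and 0.004 m and y of blank_center in the frame of mouth between -0.004 and 0.004 m and angle between the y axis of blank_center and the y axis of mouth, either way round below 0.12 rad and z of blank_center in the frame of mouth between 0.002 and 0.0085 m and angle between blank_center's own z axis and vertical below 0.1 rad and value of joint each of flap_slide, flap_tongue below 0.12 rad), for 0.2 s.
2. the blank, below the flaps, is pressed onto the stack with at least 8 N (z of blank_center in the frame of mouth below -0.0255 m and contact force between blank and magazine above 8 N), for 0.1 s.
At the end, for the whole second after the job is handed in: The blank lies flat (within 0.08 rad) and still on the stack inside the magazine, its centre at least 25.5 mm below the mouth and within 4 mm of the mouth's centre line, and both flaps are shut (within 0.08 rad) (x of blank_center in the frame of mouth between -0.004 and 0.004 m and y of blank_center in the frame of mouth between -0.004 and 0.004 m and angle between the y axis of blank_center and the y axis of mouth, either way round below 0.12 rad and z of blank_center in the frame of mouth below -0.0255 m and angle between blank_center's own z axis and vertical below 0.08 rad and linear speed of blank below 0.02 m/s and value of joint each of flap_slide, flap_tongue below 0.08 rad); the robot touches nothing.
It fails at once if the blank is forced against the magazine, its flaps or its stack with more than 30 N (contact force between blank and magazine above 30 N).
It fails at once if the robot presses on the magazine with more than 30 N (contact force between any of the fingers, the arm and magazine above 30 N).
It fails at once if the rubber block or the movement holder is moved by more than 15 mm (distance of any of rubber_block, holder from where it was at the start of the episode above 0.015 m).
It also fails if it takes over 54 s, if anything falls off the work surface, if the arm or the gripper's body presses on something with over 40 N, if the wrist force passes 120 N, or if a joint passes its speed limit or range.

## Working session

There is one attempt and no reset: what is moved stays moved. The work goes in short steps, Python scripts to look and compute and a tool call to move; the robot and the scene stay as the last step left them, time stands still between calls to the robot, and variables do not carry over. Pictures are saved under pics/ and viewed, on a budget of 10 in all, crops included, one or two more only if the job needs it, and the job is handed in when it is done.

Besides the shell and the picture viewer there is one more tool, called after "Request:" by a JSON object that holds its "fn" and its "kwargs". step_arm: Moves the arm, as the interface text tells. Its arguments: {"type":"object","properties":{"gripper":{"type":"array"},"linear":{"type":"array"},"delta_rot":{"type":"array"},"grip_force":{"type":"number"}},"required":["gripper","linear","delta_rot"]}

```bash
ls; mkdir -p pics
cat > h.py <<'E'
import numpy as np, cv2, json
from plant import ctrl
from scipy.spatial.transform import Rotation as R
def snap(name,fn,crop=None,scale=1):
    c=ctrl.read_camera(name); np.savez('pics/'+fn+'.npz',**c)
    im=cv2.cvtColor(c['frame'],cv2.COLOR_RGB2BGR)
    if crop: x0,y0,x1,y1=crop; im=im[y0:y1,x0:x1]
    im=cv2.resize(im,None,fx=scale,fy=scale,interpolation=cv2.INTER_CUBIC)
    cv2.imwrite('pics/'+fn+'.png',im); return c
def load(fn): return np.load('pics/'+fn+'.npz')
def toworld(c,u,v,z):
    K=np.array([[c['fx'],0,c['cx']],[0,c['fy'],c['cy']],[0,0,1]],float)
    d=np.array([float(c['k1']),0,0,0])
    p=cv2.undistortPoints(np.array([[[u,v]]],float),K,d)[0,0]
    V=c['view']; Rt=V[:3,:3].T; o=-Rt@V[:3,3]; r=Rt@np.array([p[0],p[1],1.])
    return o+r*(z-o[2])/r[2]
def topix(c,P):
    K=np.array([[c['fx'],0,c['cx']],[0,c['fy'],c['cy']],[0,0,1]],float)
    V=c['view']; q=cv2.projectPoints(np.array(P,float).reshape(-1,1,3),cv2.Rodrigues(V[:3,:3])[0],V[:3,3],K,np.array([float(c['k1']),0,0,0]))[0]
    return q[:,0]
E
python3 - <<'E'
from h import *
c=snap('top','top1'); c2=snap('side','side1')
for k in (c,c2): print(k['fx'],k['cx'],k['cy'],k['k1'],(-k['view'][:3,:3].T@k['view'][:3,3]).round(3))
s=ctrl.get_state(); print(s, ctrl.hold_point_z)
E
```

```text
pics
501.076328318706 323.7064657364891 241.31609669030294 -0.11362440382892378 [ 0.444 -0.057  0.971]
602.5444860528943 319.94723994286386 242.2993379132299 -0.05775381757168512 [ 0.365 -1.018  0.5  ]
{'time': 0.1, 'qpos': array([-1.37198417e+00,  2.87116554e-01,  1.57805563e+00, -2.05511617e-05,
        1.27861982e+00, -1.49955520e-01]), 'dq': array([ 0.00107163, -0.00121007, -0.00364966, -0.00139651, -0.00142273,
        0.00101541]), 'joint_efforts': array([ 1.16849089e-03, -4.07289219e+01, -2.93700331e+01, -1.35238379e-04,
        3.41321356e-03,  7.37586845e-06]), 'eef_pos': array([ 0.23060401, -0.63373805,  0.23004564]), 'tcp_rot': array([ 8.19067733e-01, -5.73695773e-01, -8.03133092e-04, -7.51239296e-04]), 'contact_force': array([-0.34059509, -1.11842063,  0.7607797 ]), 'wrist_torque': array([-0.00230084,  0.04000717, -0.00614294]), 'opening': 1.0000305872087745} 0.0187
```

View pics/top1.png

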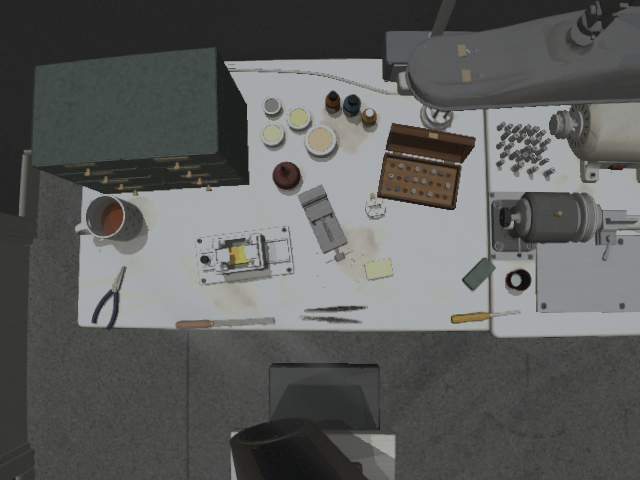

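The top view shows the magazine at about (245,254) with its black knob (the +y end) at (205,260), and the brass blank at (379,269). The holder is at (375,207) and the rubber block at (478,274). Next is an enlarged crop.

Run:
```python
from h import *
im=cv2.cvtColor(load('top1')['frame'],cv2.COLOR_RGB2BGR)
a=cv2.resize(im[215:295,185:305],None,fx=6.6,fy=6.6,interpolation=cv2.INTER_CUBIC)[:400]
a=cv2.resize(im[220:290,188:300],None,fx=5,fy=5,interpolation=cv2.INTER_CUBIC)
b=cv2.resize(im[250:290,355:403],None,fx=5,fy=5,interpolation=cv2.INTER_CUBIC)
o=np.zeros((350,800,3),np.uint8); o[:,:560]=a; o[:200,560:]=b
cv2.imwrite('pics/c1.png',o)
```

```text
(no output)
```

View pics/c1.png

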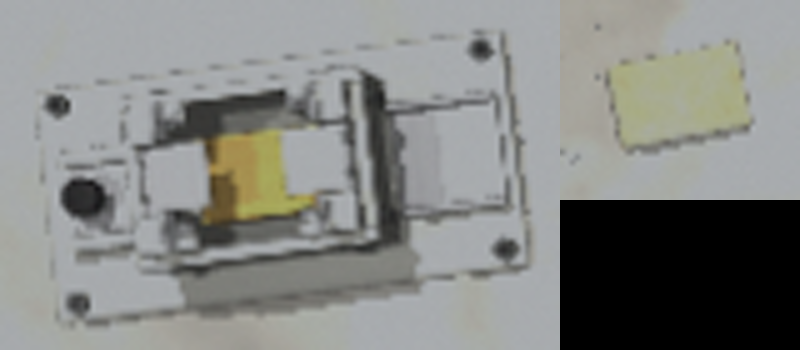

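The base plate corners in the crop are (38,92), (503,32), (527,265) and (60,325). The blank's corners are (610,68), (737,40), (751,125) and (628,152).

Run:
```python
from h import *
c=load('top1')
B=[(38,92),(503,32),(527,265),(60,325)]
P=np.array([toworld(c,188+x/5-.4,220+y/5-.4,.008) for x,y in B]); print(P.round(4),P.mean(0))
e=lambda a:np.linalg.norm(a)
print([e(P[i]-P[(i+1)%4]).round(4) for i in range(4)])
d=P[0]-P[1]+P[3]-P[2]; print('yaw mag y-axis vs world y',np.degrees(np.arctan2(-d[0],d[1])))
B=[(610,68),(737,40),(751,125),(628,152)]
Q=np.array([toworld(c,355+(x-560)/5-.4,250+y/5-.4,.008) for x,y in B]); print(Q.mean(0))
print([e(Q[i]-Q[(i+1)%4]).round(4) for i in range(4)])
d=Q[0]-Q[1]+Q[3]-Q[2]; print('yaw blank',np.degrees(np.arctan2(-d[0],d[1])))
Rt=R.from_quat(ctrl.get_state()['tcp_rot']).as_matrix(); print(Rt.round(3))
# rect holes
```

```text
[[0.5275 0.2288 0.008 ]
 [0.5506 0.0454 0.008 ]
 [0.4604 0.0355 0.008 ]
 [0.4364 0.2181 0.008 ]] [0.49370016 0.13193989 0.008     ]
[np.float64(0.1848), np.float64(0.0908), np.float64(0.1842), np.float64(0.0917)]
yaw mag y-axis vs world y 7.334552605056465
[ 0.46771506 -0.12951194  0.008     ]
[np.float64(0.0499), np.float64(0.033), np.float64(0.0482), np.float64(0.0329)]
yaw blank 12.372808997097474
[[ 0.342 -0.94  -0.   ]
 [-0.94  -0.342  0.002]
 [-0.002 -0.    -1.   ]]
```

Request:
{"fn": "step_arm", "kwargs": {"gripper": [-1,-1,-1,-1,-1,-1,-1,-1,-1,-1,-1,-1], "linear": [[-0.043,-0.043,0],[-0.087,-0.087,0],[-0.13,-0.13,0],[-0.174,-0.174,0.01],[-0.217,-0.218,0.02],[-0.261,-0.262,0.03],[-0.304,-0.306,0.04],[-0.348,-0.35,0.05],[-0.393,-0.395,0.06],[-0.393,-0.395,0.06],[-0.393,-0.395,0.06],[-0.393,-0.395,0.06]], "delta_rot": [[0,0,-9],[0,0,-18],[0,0,-28],[0,0,-37],[0,0,-46],[0,0,-55],[0,0,-64],[0,0,-73],[0,0,-82.4],[0,0,-82.4],[0,0,-82.4],[0,0,-82.4]]}}

```text
time: 1.6
eef_pos: [0.4674, -0.1313, 0.1716]
tcp_rot: [0.994, 0.107, 0.0, 0.0]
contact_force: [0.3, -0.7, 0.6]
opening: 1.002
```

Run:
```python
from h import *
c=snap('wrist','w1'); s=ctrl.get_state(); print(s['eef_pos'],R.from_quat(s['tcp_rot']).as_matrix().round(4),s['contact_force'],s['qpos'].round(2))
V=c['view'];print((-V[:3,:3].T@V[:3,3]).round(3),V.round(3),c['fx'])
P=[]
b=np.radians(12.37);x=np.array([np.cos(b),np.sin(b)]);y=np.array([-x[1],x[0]])
for i,j in((1,1),(1,-1),(-1,-1),(-1,1)): P.append([*(np.array([.4677,-.1295])+i*.016*x+j*.025*y),.01])
print(topix(c,P).round(1))
```

```text
[ 0.46738266 -0.131442    0.17158959] [[ 9.773e-01  2.118e-01  3.000e-04]
 [ 2.118e-01 -9.773e-01 -4.000e-04]
 [ 2.000e-04  5.000e-04 -1.000e+00]] [ 0.12532112 -0.16690631 -0.03574302] [-0.48 -0.08  2.09 -0.    1.13 -0.7 ]
[ 0.45  -0.057  0.313] [[ 0.977  0.212  0.    -0.428]
 [ 0.202 -0.933  0.299 -0.238]
 [ 0.063 -0.292 -0.954  0.254]
 [ 0.     0.     0.     1.   ]] 407.8819996862375
[[343.3 179.5]
 [342.3 243.1]
 [301.5 243.2]
 [300.4 179.6]]
```

View pics/w1.png

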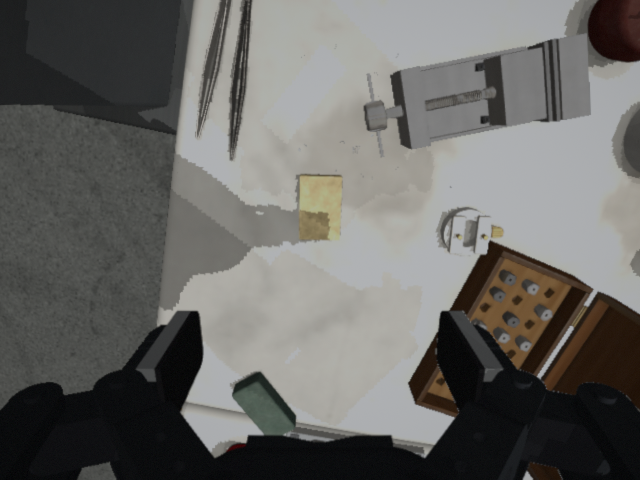

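In the wrist view the blank's edges run parallel to the image axes, with corners near (300,175) and (341,241). I predicted rows 179–243, so it sits about 3 px higher, towards tool −y. I'll fit it numerically.

Run:
```python
from h import *
c=load('w1'); hsv=cv2.cvtColor(c['frame'],cv2.COLOR_RGB2HSV)
m=((hsv[...,0]>18)&(hsv[...,0]<35)&(hsv[...,1]>60)).astype(np.uint8); m[:150]=0;m[260:]=0;m[:,:280]=0;m[:,360:]=0
ct=max(cv2.findContours(m,0,1)[0],key=cv2.contourArea); r=cv2.minAreaRect(ct);print(r)
b=cv2.boxPoints(r); Q=np.array([toworld(c,u,v,.01) for u,v in b]);print(Q.round(4),Q.mean(0))
print([np.linalg.norm(Q[i]-Q[i-1]).round(4) for i in range(4)])
for i in range(2): d=Q[i+1]-Q[i];print(np.degrees(np.arctan2(d[1],d[0])))
# top again with same mask
c=load('top1'); hsv=cv2.cvtColor(c['frame'],cv2.COLOR_RGB2HSV)
m=((hsv[...,0]>18)&(hsv[...,0]<35)&(hsv[...,1]>60)).astype(np.uint8); m[:250]=0;m[290:]=0;m[:,:360]=0;m[:,400:]=0
ct=max(cv2.findContours(m,0,1)[0],key=cv2.contourArea); r=cv2.minAreaRect(ct);print(r,toworld(c,*r[0],.01))
```

```text
((320.0, 207.0), (64.0, 42.0), 90.0)
[[ 0.445  -0.1054  0.01  ]
 [ 0.4756 -0.0987  0.01  ]
 [ 0.4869 -0.1474  0.01  ]
 [ 0.4549 -0.1544  0.01  ]] [ 0.46556929 -0.12647243  0.01      ]
[np.float64(0.05), np.float64(0.0313), np.float64(0.05), np.float64(0.0328)]
12.223591508597158
-76.89181062647506
((389.50006103515625, 265.0000305175781), (2.1213202476501465, 0.7071067094802856), 45.0) [ 0.47500401 -0.14966776  0.01      ]
```

Request:
{"fn": "step_arm", "kwargs": {"gripper": [-1,-1,-1,-1,-0.4,-0.4,-0.4,-0.4], "linear": [[0,-0.004,0.05],[0,-0.004,0.1],[0,-0.004,0.14],[0,-0.004,0.16],[0,-0.004,0.16],[0,-0.004,0.16],[0,-0.004,0.16],[0,-0.004,0.16]], "delta_rot": [[0,0,0],[0,0,0],[0,0,0],[0,0,0],[0,0,0],[0,0,0],[0,0,0],[0,0,0]]}}

```text
time: 2.65
eef_pos: [0.4675, -0.1265, 0.0124]
tcp_rot: [0.994, 0.108, 0.001, 0.001]
contact_force: [-1.2, -0.2, -0.0]
opening: 0.701
```

Run:
```python
from h import *
c=snap('wrist','w2'); s=ctrl.get_state(); p=s['eef_pos'];M=R.from_quat(s['tcp_rot']).as_matrix(); print(p,s['opening'],s['contact_force'])
print('tcp pix at z.01',topix(c,[[p[0],p[1],.01]]))
hsv=cv2.cvtColor(c['frame'],cv2.COLOR_RGB2HSV)
m=((hsv[...,0]>18)&(hsv[...,0]<35)&(hsv[...,1]>60)).astype(np.uint8)
ct=max(cv2.findContours(m,0,1)[0],key=cv2.contourArea); r=cv2.minAreaRect(ct);print(r)
Q=np.array([toworld(c,u,v,.01) for u,v in cv2.boxPoints(r)]);print((M.T@(Q-p).T).T.round(4))
```

```text
[ 0.46729834 -0.12635253  0.01216755] 0.700737633096963 [-0.54649592 -0.35295519 -0.53669426]
tcp pix at z.01 [[322.36243635 311.99884893]]
((317.279541015625, 305.6562194824219), (83.37496185302734, 119.9561996459961), 1.548157811164856)
[[-0.02    0.0243  0.0022]
 [-0.0169 -0.028   0.0021]
 [ 0.0142 -0.0271  0.0022]
 [ 0.0145  0.0254  0.0022]]
```

View pics/w2.png

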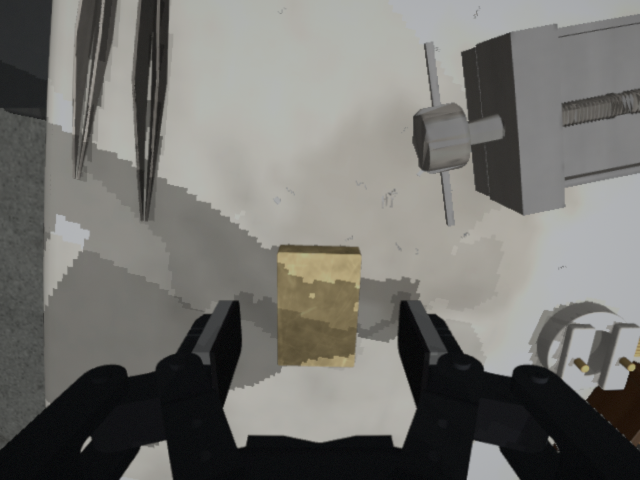

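In this view the blank's top face has corners near (278,253), (360,253), (355,367) and (278,365), and the pads on either side are at columns 240 and 400. I'll convert these.

Run:
```python
from h import *
c=load('w2'); s=ctrl.get_state(); p=s['eef_pos'];M=R.from_quat(s['tcp_rot']).as_matrix()
Q=np.array([toworld(c,u,v,.01) for u,v in ((278,253),(360,253),(355.5,367),(278,365.5))]);q=(M.T@(Q-p).T).T;print(q.round(4),q.mean(0))
for x in(-.03,.03):
  for y in (-.011,.011): print(x,y,topix(c,[p+M@[x,y,-.006]]))
```

```text
[[-0.0167 -0.0247  0.0021]
 [ 0.0141 -0.0246  0.0022]
 [ 0.0138  0.0255  0.0022]
 [-0.0183  0.0247  0.0022]] [-0.00178541  0.00024198  0.00216552]
-0.03 -0.011 [[240.88583212 295.48582762]]
-0.03 0.011 [[244.45136781 347.50325731]]
0.03 -0.011 [[404.24816703 295.34112057]]
0.03 0.011 [[400.45345183 347.34033373]]
```

Request:
{"fn": "step_arm", "kwargs": {"gripper": [-0.4,-0.4,-0.4,1,1,1,1,1,1], "linear": [[-0.001,0,0.006],[-0.001,0,0.011],[-0.001,0,0.011],[-0.001,0,0.011],[-0.001,0,0.011],[-0.001,0,0.011],[-0.001,0,0.011],[-0.001,0,0.011],[-0.001,0,0.011]], "delta_rot": [[0,0,0],[0,0,0],[0,0,0],[0,0,0],[0,0,0],[0,0,0],[0,0,0],[0,0,0],[0,0,0]], "grip_force": 40}}

```text
time: 3.82
eef_pos: [0.4661, -0.1265, 0.0006]
tcp_rot: [0.994, 0.108, 0.0, 0.0]
contact_force: [1.2, 1.1, 2.7]
opening: 0.36
```

Request:
{"fn": "step_arm", "kwargs": {"gripper": [1,1,1,1,1,1,1,1,1,1,1], "linear": [[0,0,-0.02],[0,0,-0.06],[0,0,-0.11],[0.005,-0.01,-0.16],[0.02,-0.05,-0.17],[0.035,-0.09,-0.17],[0.055,-0.14,-0.17],[0.07,-0.18,-0.17],[0.0776,-0.1965,-0.17],[0.0776,-0.1965,-0.17],[0.0776,-0.1965,-0.17]], "delta_rot": [[0,0,0],[0,0,0],[0,0,0],[0,0,0],[0,0,2],[0,0,3],[0,0,4],[0,0,5],[0,0,5],[0,0,5],[0,0,5]]}}

```text
time: 5.2
eef_pos: [0.4992, 0.0813, 0.1699]
tcp_rot: [0.998, 0.064, -0.001, 0.0]
contact_force: [-0.2, 0.7, -2.0]
opening: 0.361
```

Run:
```python
from h import *
c=snap('wrist','w3'); s=ctrl.get_state(); p=s['eef_pos'];M=R.from_quat(s['tcp_rot']).as_matrix(); print(p,s['opening'],s['contact_force'],M.round(4))
a=np.radians(7.33);x=np.array([np.cos(a),np.sin(a),0]);y=np.array([-x[1],x[0],0]);m=np.array([.4937,.1319,.072])
print(topix(c,[m,m+.014*y,m-.014*y,m+.0295*x,m-.0295*x,m+.045*y-[0,0,.005],m-.045*y-[0,0,.005]]).round(0))
```

```text
[0.49923133 0.08110694 0.16996929] 0.36214532341185535 [-0.4338419   1.58271927 -1.96675618] [[ 9.919e-01  1.272e-01 -8.000e-04]
 [ 1.272e-01 -9.919e-01 -5.000e-04]
 [-9.000e-04  4.000e-04 -1.000e+00]]
[[324. 156.]
 [324. 131.]
 [323. 180.]
 [374. 156.]
 [273. 156.]
 [324.  74.]
 [323. 228.]]
```

View pics/w3.png

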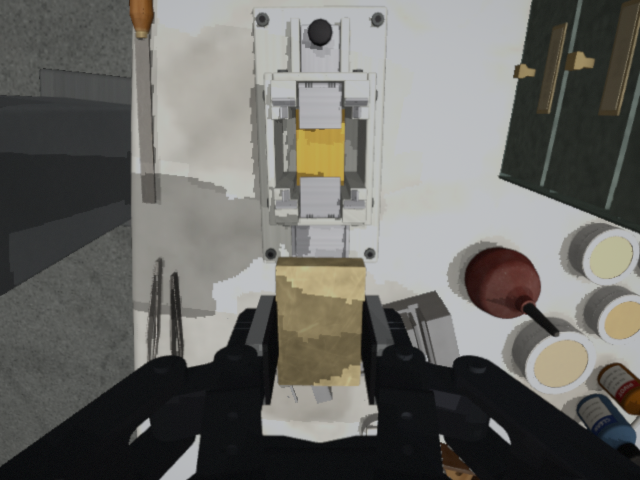

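The blank is held square between the pads: front edge at rows 258–266, columns 277–364, back edge at row about 385. The mouth between the flaps is near (320,154). I'll enlarge both.

Run:
```python
from h import *
im=cv2.cvtColor(load('w3')['frame'],cv2.COLOR_RGB2BGR)
a=cv2.resize(im[60:240,250:390],None,fx=3.3,fy=3.3,interpolation=cv2.INTER_CUBIC)
b=cv2.resize(im[250:395,265:375],None,fx=3,fy=3,interpolation=cv2.INTER_CUBIC)
o=np.zeros((600,800,3),np.uint8); o[:594,:462]=a; o[:435,470:]=b
cv2.imwrite('pics/c3.png',o)
```

```text
(no output)
```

View pics/c3.png

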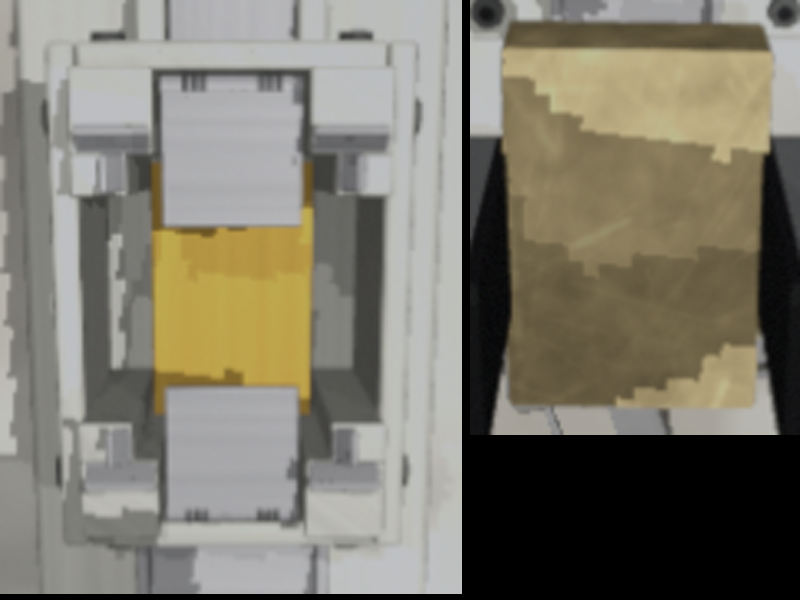

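Flap inner edges in the crop are (163,227)–(301,226) and (167,387)–(297,387). The held blank's top-face corners are (503,48), (772,48), (756,407) and (511,403).

Run:
```python
from h import *
c=load('w3'); s=ctrl.get_state(); p=s['eef_pos'];M=R.from_quat(s['tcp_rot']).as_matrix()
f=lambda L,g,z:(M.T@(np.array([toworld(c,*g(a),z) for a in L])-p).T).T
F=f([(163,227),(301,226),(297,387),(167,387)],lambda a:(250+a[0]/3.3-.35,60+a[1]/3.3-.35),.072)
H=f([(162,76),(304,76),(298,521),(166,521)],lambda a:(250+a[0]/3.3-.35,60+a[1]/3.3-.35),.072)
B=f([(503,48),(772,48),(756,407),(511,403)],lambda a:(265+(a[0]-470)/3-.33,250+a[1]/3-.33),p[2]+.0094)
for n,q in(('flap',F),('hinge',H),('blank',B)): print(n,q.round(4).tolist(),q.mean(0).round(4))
print('tool yaw',np.degrees(np.arctan2(M[1,0],M[0,0])))
for q in(F,H,B): d=(q[3]+q[2]-q[0]-q[1]); print(np.degrees(np.arctan2(d[0],d[1])))
```

```text
flap [[-0.013, -0.0665, 0.098], [0.0109, -0.0667, 0.0979], [0.0106, -0.0387, 0.0979], [-0.0126, -0.0387, 0.098]] [-0.001  -0.0526  0.098 ]
hinge [[-0.0128, -0.0913, 0.0979], [0.0111, -0.0913, 0.0979], [0.0111, -0.014, 0.098], [-0.0131, -0.014, 0.098]] [-0.0009 -0.0527  0.098 ]
blank [[-0.0165, -0.0244, -0.0094], [0.0146, -0.0245, -0.0094], [0.0144, 0.0252, -0.0094], [-0.0172, 0.0246, -0.0094]] [-0.0012  0.0002 -0.0094]
tool yaw 7.310368796223765
0.03909799815692839
-0.08805522304847581
-0.520716238578318
```

Request:
{"fn": "step_arm", "kwargs": {"gripper": [1,1,1,1,1,1,1,1], "linear": [[0,-0.025,0],[0,-0.0528,0],[0,-0.0528,0.01],[0,-0.0528,0.04],[0,-0.0528,0.07],[0,-0.0528,0.08],[0,-0.0528,0.08],[0,-0.0528,0.08]], "delta_rot": [[0,0,0],[0,0,0],[0,0,0],[0,0,0],[0,0,0],[0,0,0],[0,0,0],[0,0,0]]}}

```text
time: 6.25
eef_pos: [0.4938, 0.1343, 0.0916]
tcp_rot: [0.998, 0.064, 0.001, 0.0]
contact_force: [0.1, 0.0, -1.5]
opening: 0.359
```

Run:
```python
from h import *
c=snap('wrist','w4',(220,140,420,390),2.4); s=ctrl.get_state(); p=s['eef_pos'];M=R.from_quat(s['tcp_rot']).as_matrix(); print(p,s['opening'],s['contact_force'],M.round(4))
```

```text
[0.49384741 0.13445175 0.09178253] 0.36020028890915656 [ 0.03147513 -0.09625212 -1.30843895] [[ 9.917e-01  1.282e-01  2.800e-03]
 [ 1.282e-01 -9.917e-01  1.000e-04]
 [ 2.800e-03  2.000e-04 -1.000e+00]]
```

View pics/w4.png

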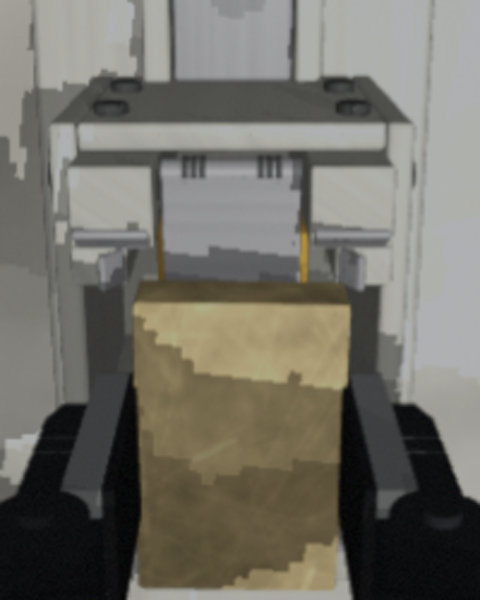

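The blank hovers over the mouth. The slide-side flap shows at crop columns 161–302, and the blank's front edge runs from (135,303) to (350,303), with its lower front edge at row 283. I'll compute the offset.

Run:
```python
from h import *
c=load('w4')
for i in range(4): s=ctrl.get_state(); print(s['eef_pos'].round(4))
p=s['eef_pos'];M=R.from_quat(s['tcp_rot']).as_matrix()
f=lambda L,z:(M.T@(np.array([toworld(c,220+x/2.4-.3,140+y/2.4-.3,z) for x,y in L])-p).T).T
print('flap',f([(161,200),(302,200),(162,158),(302,156)],.072).round(4))
print('blank',f([(135,303),(350,303),(336,588),(140,586)],p[2]+.0094).round(4), f([(135,283),(347,283)],p[2]-.0006).round(4))
```

```text
[0.4938 0.1345 0.0918]
[0.4938 0.1345 0.0918]
[0.4938 0.1345 0.0918]
[0.4938 0.1345 0.0918]
flap [[-0.0147 -0.0316  0.0197]
 [ 0.0094 -0.0315  0.0198]
 [-0.0144 -0.0389  0.0197]
 [ 0.0092 -0.0392  0.0198]]
blank [[-0.0165 -0.0241 -0.0095]
 [ 0.0147 -0.024  -0.0094]
 [ 0.0142  0.0253 -0.0094]
 [-0.0174  0.0248 -0.0094]] [[-0.0175 -0.0235  0.0005]
 [ 0.0153 -0.0234  0.0006]]
```

Request:
{"fn": "step_arm", "kwargs": {"gripper": [1,1,1,1], "linear": [[0,0,0],[0,0,0],[0,0,0],[0,0,0]], "delta_rot": [[0,0,0],[0,0,0],[0,0,0],[0,0,0]]}}

```text
time: 6.8
eef_pos: [0.4926, 0.1347, 0.0904]
tcp_rot: [0.998, 0.064, 0.0, -0.0]
contact_force: [-0.7, -1.1, -2.7]
opening: 0.356
```

Request:
{"fn": "step_arm", "kwargs": {"gripper": [1,1,1,1,1], "linear": [[0,0,0.005],[0,0,0.01],[0,0,0.013],[0,0,0.013],[0,0,0.013]], "delta_rot": [[0,0,0],[0,0,0],[0,0,0],[0,0,0],[0,0,0]]}}

```text
time: 7.42
eef_pos: [0.4927, 0.1346, 0.0774]
tcp_rot: [0.998, 0.064, 0.0, -0.0]
contact_force: [0.0, -0.3, -2.1]
opening: 0.36
```

Run:
```python
from h import *
c=snap('wrist','w5',(220,140,420,390),2.4); c=snap('side','side5'); s=ctrl.get_state(); print(s['eef_pos'],s['contact_force'],s['wrist_torque'])
print(topix(c,[[.4927,.134,.072]]))
```

```text
[0.49283964 0.13463315 0.0775307 ] [-0.01704959 -0.65799952 -1.74734083] [0.00322317 0.00553909 0.01074341]
[[292.21827512 216.70454649]]
```

View pics/w5.png

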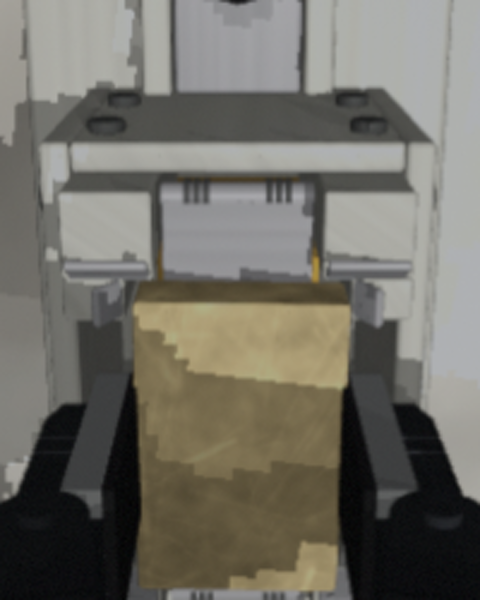

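No contact force, and the blank (columns 135–350) lies centred between the posts, with both flaps' slots visible (rows 190 and 595). I'll lower it onto the flaps.

Request:
{"fn": "step_arm", "kwargs": {"gripper": [1,1,1,1], "linear": [[0,0,0.0015],[0,0,0.003],[0,0,0.004],[0,0,0.004]], "delta_rot": [[0,0,0],[0,0,0],[0,0,0],[0,0,0]]}}

```text
time: 8.02
eef_pos: [0.4925, 0.1346, 0.0732]
tcp_rot: [0.998, 0.064, -0.0, 0.0]
contact_force: [-0.1, -0.4, -2.4]
opening: 0.359
```

Request:
{"fn": "step_arm", "kwargs": {"gripper": [1,1,-0.2,-0.2,-0.2,-0.2], "linear": [[0,0,0.0007],[0,0,0.0007],[0,0,0.0007],[0,0,0.0007],[0,0,0.0007],[0,0,0.0007]], "delta_rot": [[0,0,0],[0,0,0],[0,0,0],[0,0,0],[0,0,0],[0,0,0]]}}

```text
time: 8.78
eef_pos: [0.4927, 0.1346, 0.0728]
tcp_rot: [0.998, 0.064, 0.0, -0.0]
contact_force: [0.4, 0.1, -1.4]
opening: 0.6
```

Run:
```python
from h import *
c=snap('wrist','w6',(180,140,460,390),2.3); s=ctrl.get_state(); print(s['eef_pos'],s['contact_force'],s['wrist_torque'],s['opening'])
```

```text
[0.49273316 0.13462844 0.07270438] [-0.72327478  0.07920882 -0.2359887 ] [ 0.04831597  0.0049109  -0.01511842] 0.5980685553257856
```

View pics/w6.png

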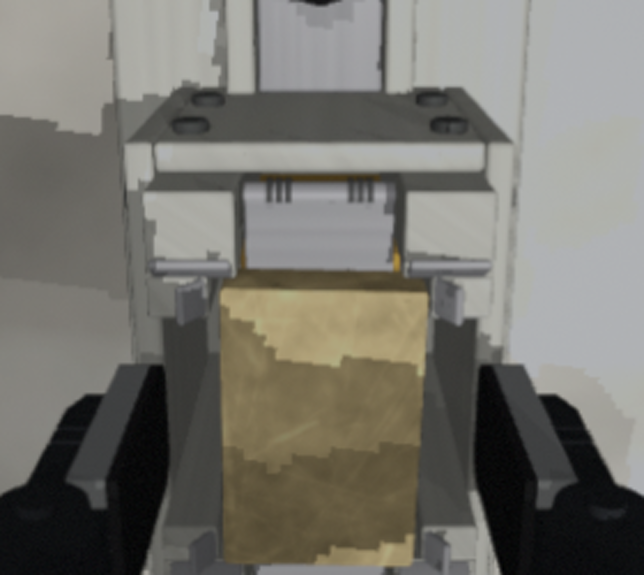

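The blank lies level and centred between the four posts (columns 221–428, posts symmetric about column 321). Now I'll raise the arm, shut the fingers and come down to just above the blank.

Request:
{"fn": "step_arm", "kwargs": {"gripper": [-0.2,-0.2,-0.2,-0.2,1,1,1,1,1,1,1,1,1], "linear": [[0,0,-0.015],[0,0.0003,-0.03],[0,0.0005,-0.045],[0,0.0005,-0.05],[0,0.0005,-0.05],[0,0.0005,-0.05],[0,0.0005,-0.05],[0,0.0005,-0.05],[0,0.0005,-0.05],[0,0.0005,-0.035],[0,0.0005,-0.02],[0,0.0005,-0.013],[0,0.0005,-0.013]], "delta_rot": [[0,0,0],[0,0,0],[0,0,0],[0,0,0],[0,0,0],[0,0,0],[0,0,0],[0,0,0],[0,0,0],[0,0,0],[0,0,0],[0,0,0],[0,0,0]]}}

```text
time: 10.45
eef_pos: [0.4919, 0.1341, 0.0844]
tcp_rot: [0.998, 0.064, -0.001, 0.0]
contact_force: [-0.2, -0.0, -0.8]
opening: -0.002
```

Run:
```python
from h import *
c=snap('wrist','w7',(180,140,460,390),2.3); s=ctrl.get_state(); print(s['eef_pos'],s['contact_force'],s['wrist_torque'],s['opening'])
```

```text
[0.49247837 0.13413609 0.08511827] [0.19697317 0.23532365 0.00460482] [ 0.0441373  -0.0548338   0.01997654] -0.0023948557105140135
```

View pics/w7.png

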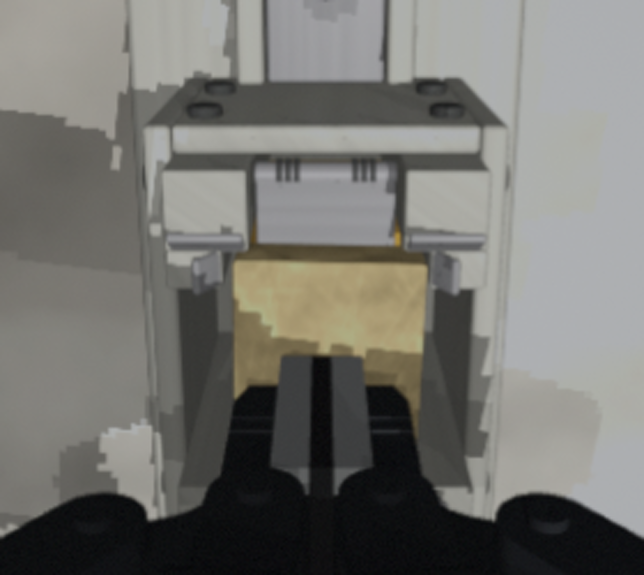

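Run:
```python
from h import *
c=load('w7'); s=ctrl.get_state(); p=s['eef_pos'];M=R.from_quat(s['tcp_rot']).as_matrix()
f=lambda c,L,z:(M.T@(np.array([toworld(c,180+x/2.3-.3,140+y/2.3-.3,z) for x,y in L])-p).T).T
print(f(c,[(233,262),(427,262)],.082).round(4), f(c,[(280,356),(363,356)],.085).round(4))
p=np.array([.49273,.13463,.0727]);print(f(load('w6'),[(221,290),(428,291),(414,566),(224,562)],.082).round(4))
```

```text
[[-0.0163 -0.0245  0.0031]
 [ 0.0154 -0.0245  0.0031]] [[-0.0087 -0.0091  0.0001]
 [ 0.005  -0.0091  0.0001]]
[[-0.0165 -0.0241 -0.0093]
 [ 0.0149 -0.024  -0.0093]
 [ 0.0143  0.0258 -0.0093]
 [-0.0177  0.025  -0.0093]]
```

Request:
{"fn": "step_arm", "kwargs": {"gripper": [1,1,1,1,1], "linear": [[0.0009,-0.0007,0],[0.0009,-0.0007,0.002],[0.0009,-0.0007,0.004],[0.0009,-0.0007,0.005],[0.0009,-0.0007,0.005]], "delta_rot": [[0,0,0],[0,0,0],[0,0,0],[0,0,0],[0,0,0]]}}

```text
time: 11.12
eef_pos: [0.4938, 0.1349, 0.0811]
tcp_rot: [0.998, 0.064, 0.0, 0.0]
contact_force: [-1.2, -0.1, 3.2]
opening: 0.002
```

Request:
{"fn": "step_arm", "kwargs": {"gripper": [1,1,1,1], "linear": [[0,0,0.0015],[0,0,0.003],[0,0,0.004],[0,0,0.004]], "delta_rot": [[0,0,0],[0,0,0],[0,0,0],[0,0,0]]}}

```text
time: 11.62
eef_pos: [0.4939, 0.135, 0.0769]
tcp_rot: [0.998, 0.064, 0.0, -0.0]
contact_force: [-0.6, 0.9, 4.4]
opening: 0.001
```

Request:
{"fn": "step_arm", "kwargs": {"gripper": [1,1,1,1,1,1], "linear": [[0,0,0.002],[0,0,0.004],[0,0,0.006],[0,0,0.008],[0,0,0.009],[0,0,0.009]], "delta_rot": [[0,0,0],[0,0,0],[0,0,0],[0,0,0],[0,0,0],[0,0,0]]}}

```text
time: 12.38
eef_pos: [0.4942, 0.135, 0.0679]
tcp_rot: [0.998, 0.064, 0.001, -0.0]
contact_force: [-0.1, 0.1, 4.8]
opening: -0.0
```

Run:
```python
from h import *
c=snap('wrist','w8',(180,140,460,390),2.3); s=ctrl.get_state(); print(s['eef_pos'],s['contact_force'],s['wrist_torque'],s['opening'])
```

```text
[0.49409539 0.13498939 0.06792792] [1.07034536 0.34394626 4.67846175] [-0.00087669 -0.14654918  0.03946877] 0.003926923168182098
```

View pics/w8.png

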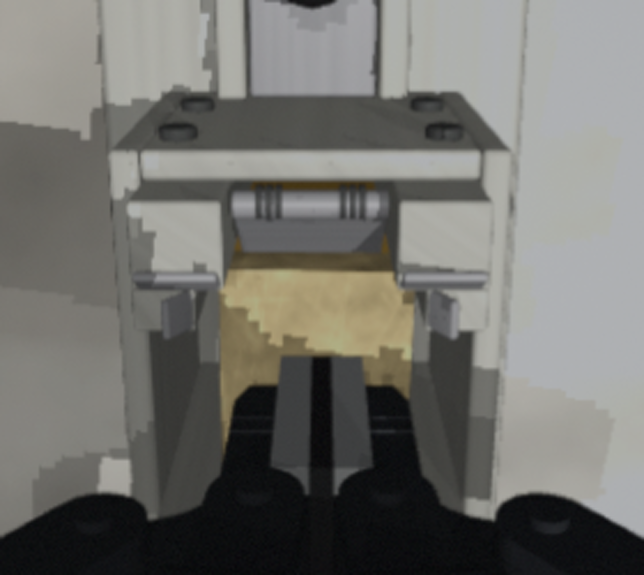

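The blank is going down level (columns 222–414, fingers at 320) and the flap is swinging down. I'll continue.

Request:
{"fn": "step_arm", "kwargs": {"gripper": [1,1,1,1,1,1,1,1], "linear": [[0,0,0.002],[0,0,0.004],[0,0,0.006],[0,0,0.008],[0,0,0.01],[0,0,0.012],[0,0,0.014],[0,0,0.014]], "delta_rot": [[0,0,0],[0,0,0],[0,0,0],[0,0,0],[0,0,0],[0,0,0],[0,0,0],[0,0,0]]}}

```text
time: 13.42
eef_pos: [0.493, 0.1349, 0.0531]
tcp_rot: [0.998, 0.064, -0.001, -0.0]
contact_force: [-1.2, -0.3, 0.5]
opening: 0.0
```

Request:
{"fn": "step_arm", "kwargs": {"gripper": [1,1,1,1], "linear": [[0,0,0.001],[0,0,0.002],[0,0,0.003],[0,0,0.003]], "delta_rot": [[0,0,0],[0,0,0],[0,0,0],[0,0,0]]}}

```text
time: 13.92
eef_pos: [0.4935, 0.135, 0.0505]
tcp_rot: [0.998, 0.064, 0.0, -0.0]
contact_force: [-0.2, -0.8, 0.2]
opening: -0.002
```

Request:
{"fn": "step_arm", "kwargs": {"gripper": [1,1,1], "linear": [[0,0,0.0005],[0,0,0.001],[0,0,0.001]], "delta_rot": [[0,0,0],[0,0,0],[0,0,0]]}}

```text
time: 14.3
eef_pos: [0.4934, 0.1349, 0.0495]
tcp_rot: [0.998, 0.064, -0.0, -0.0]
contact_force: [0.7, -0.1, 0.5]
opening: 0.004
```

Request:
{"fn": "step_arm", "kwargs": {"gripper": [1,1,1], "linear": [[0,0,0.0005],[0,0,0.001],[0,0,0.001]], "delta_rot": [[0,0,0],[0,0,0],[0,0,0]]}}

```text
time: 14.68
eef_pos: [0.4935, 0.1349, 0.0486]
tcp_rot: [0.998, 0.064, -0.0, -0.0]
contact_force: [-0.2, 0.6, 0.3]
opening: -0.0
```

Request:
{"fn": "step_arm", "kwargs": {"gripper": [1,1,1], "linear": [[0,0,0.0005],[0,0,0.001],[0,0,0.001]], "delta_rot": [[0,0,0],[0,0,0],[0,0,0]]}}

```text
time: 15.05
eef_pos: [0.4936, 0.135, 0.048]
tcp_rot: [0.998, 0.064, -0.0, 0.0]
contact_force: [-1.1, -1.4, 3.8]
opening: -0.001
```

Request:
{"fn": "step_arm", "kwargs": {"gripper": [1,1,1], "linear": [[0,0,0.0005],[0,0,0.0005],[0,0,0.0005]], "delta_rot": [[0,0,0],[0,0,0],[0,0,0]]}}

```text
time: 15.42
eef_pos: [0.4936, 0.135, 0.048]
tcp_rot: [0.998, 0.065, -0.0, 0.0]
contact_force: [-3.5, -1.6, 8.4]
opening: 0.001
```

Request:
{"fn": "step_arm", "kwargs": {"gripper": [1,1,1,1], "linear": [[0,0,0.0003],[0,0,0.0006],[0,0,0.0006],[0,0,0.0006]], "delta_rot": [[0,0,0],[0,0,0],[0,0,0],[0,0,0]]}}

```text
time: 15.92
eef_pos: [0.4937, 0.1349, 0.048]
tcp_rot: [0.998, 0.065, -0.0, 0.0]
contact_force: [-5.0, -1.2, 11.7]
opening: 0.001
```

Request:
{"fn": "step_arm", "kwargs": {"gripper": [1,1,1,1], "linear": [[0,0,0.0004],[0,0,0.0004],[0,0,0.0004],[0,0,0.0004]], "delta_rot": [[0,0,0],[0,0,0],[0,0,0],[0,0,0]]}}

```text
time: 16.42
eef_pos: [0.4937, 0.135, 0.048]
tcp_rot: [0.998, 0.065, -0.001, 0.0]
contact_force: [-6.4, -1.2, 13.0]
opening: 0.002
```

Pressed at 13 N with no further travel, so the blank is on the stack. Now I'll draw back straight up, then move aside so the wrist camera can see the mouth.

Request:
{"fn": "step_arm", "kwargs": {"gripper": [1,1,1,1,1,1,1,1,1,1,1,1,1], "linear": [[0,0,-0.002],[0,0,-0.006],[0,0,-0.012],[0,0,-0.02],[0,0,-0.03],[0,0,-0.045],[0,0,-0.07],[0,0,-0.1],[0,0.02,-0.12],[0,0.05,-0.12],[0,0.06,-0.12],[0,0.06,-0.12],[0,0.06,-0.12]], "delta_rot": [[0,0,0],[0,0,0],[0,0,0],[0,0,0],[0,0,0],[0,0,0],[0,0,0],[0,0,0],[0,0,0],[0,0,0],[0,0,0],[0,0,0],[0,0,0]]}}

```text
time: 18.05
eef_pos: [0.5009, 0.076, 0.1658]
tcp_rot: [0.998, 0.065, -0.0, -0.0]
contact_force: [0.8, 0.4, 0.6]
opening: 0.002
```

Run:
```python
from h import *
c=snap('wrist','w9',(240,50,400,250),3); s=ctrl.get_state(); print(s['eef_pos'],s['contact_force'])
```

```text
[0.50086847 0.07611511 0.1657901 ] [-0.38097641  0.21529116 -0.90050191]
```

View pics/w9.png

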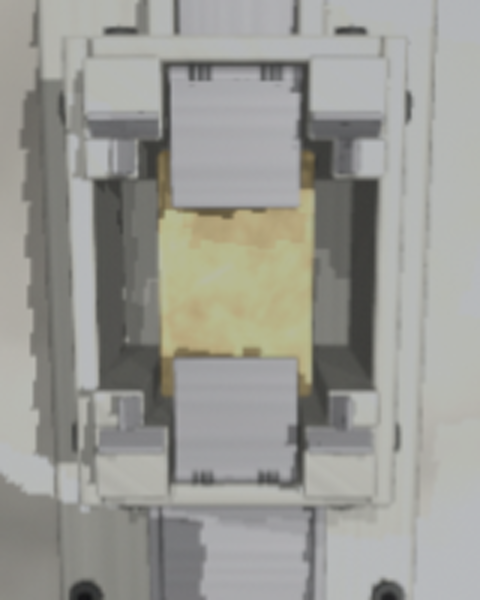

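Both flaps are shut level (inner edges at crop rows 207 and 357, 28 mm apart as before). The pale loose blank lies level beneath them at columns 160–313, and the arm touches nothing. Handing in.

```bash
python3 -c "
from plant import ctrl
print(ctrl.sign_off())"
```

```text
the job is handed in; nothing more can be done
None
```

The brass blank is in the magazine on top of the stack, and the job was handed in at about 18 s of the 54 s allowed. The sign-off gives no verdict, so this rests on my own checks.

- **Placing:** I gripped the blank across its width and lowered it between the posts. The picture after release showed it flat and centred on the flaps.
- **Pushing:** With the fingers shut I pushed it down. The highest reading while pushing between the flaps was 4.8 N. Contact with the stack came with the blank's upper face about 24 mm below the mouth, within the expected 22–28 mm.
- **Pressing:** I pressed to 13 N vertically, with about 6 N sideways, and the blank moved no further. Forces were only read at the end of each move, and none of those readings came near 30 N.
- **Last check:** After drawing back, the wrist picture showed both flaps shut, with the same 28 mm gap as before, and the blank level beneath them. The tool force was about zero, and I did not go near the rubber block or the holder.

**Disagreement:** The position estimates for the mouth and blank differed by 1–2 mm in y between cameras and the arm's own readings. I took middle values, and the blank went in without jamming.

I viewed 10 pictures.

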